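# Roll the pipe offcut out of its rest to the drilling mark

### The job

Roll the big plugged pipe offcut out of its parking groove, over the low wooden bead and along the board until its axis lies right in line between the two small steel mark clips on the side battens, pushing only on its top with light hand pressure and keeping it under control so that it never runs away. Do not grip it, lift it or shove it from behind; leave it lying still on the mark, let go, and leave everything else on the bench alone.

Things in the scene. Friction and masses are not known exactly. Their poses are not given: they have to be found in the camera images.
- pipe: big grey plastic pipe offcut, 80 mm diameter, 120 mm long, black plugs in both ends, about 0.3 kg (varies), lying across the board. Origin on its axis at mid-length; its x axis is the pipe's axis. It rolls freely and coasts. Thin-walled but stiff: keep the hand's force on it under 20 N; 4 to 8 N rolls it. A fingertip grips it (friction about 0.6 to 1.2), its top moving twice as far as its axis
- board: fixed plywood board, 190 mm (its x) by 440 mm (its y); origin at the middle of its underside, on the bench. Its y is the rolling direction, groove to mark. Side battens along y, tops 38 mm above the bench, stand 4 mm clear of each end of the pipe. The groove's floor is 18 mm above the bench: there the pipe's axis is 58 mm and its top 98 mm above the bench. End batten at y = +214 mm
- groove (a point): middle of the parking groove, on its floor (18 mm above the bench), at the board's y = -120 mm; the pipe starts here. The groove lies between two low beads, at the board's y = -141.5 and -98.5 mm
- bead (a point): foot of the bead to be crossed, 21.5 mm from the groove's middle towards the mark: a wooden strip across the board, 6 mm wide, 4 mm higher than the groove's floor. Past it lies a flat, level packing sheet up to the board's y = +121 mm, anything from 3 mm lower to 3 mm higher than the groove's floor (not measured: feel for it); the pipe wants to drop off the bead on to it and run
- mark: the mark: a small steel clip on each side batten, each with an upright dark fin 12 mm long, 2 mm thick (top 50 mm above the bench); the mark line runs straight across the board from fin to fin. Origin midway between the fins, at the height of the groove's floor; axes parallel to the board's, y being the rolling direction. It lies 85 to 155 mm past the middle of the groove
- short_pipe: a bystander: a smaller grey pipe offcut, 50 mm in diameter and 90 mm long, lying between the last bead and the end batten of the board; origin on its axis. Not to be moved
- offcut: a bystander: a wood block 70 x 35 x 22 mm on the board behind the groove; origin at the middle of its underside
- screwdriver: a bystander: screwdriver lying beside the board on the robot's side
- wrench: a bystander: wrench lying beside the board on the far side
- glue: a bystander: small bottle, 44 mm in diameter and 110 mm tall, off the far (+y) end of the board
- tin: a bystander: tin 90 mm in diameter and 100 mm tall, off the +y end of the board
- tape: a bystander: yellow tape measure 70 x 35 x 65 mm off the -y end of the board
- cup: a bystander: white cup 70 mm in diameter and 60 mm tall off the -y end of the board

How it is judged:
By the outcome, as a careful person would: the job done as asked, in the order asked, and still so for the second after the job is handed in, with the robot touching nothing.
It also fails if it takes over 72 s, if anything falls off the work surface, if the arm or the gripper's body presses on something with over 40 N, if the wrist force passes 120 N, or if a joint passes its speed limit or range.

### The arm

A 6-joint arm with a two-finger parallel gripper is mounted at the origin on the work surface. World frame = base frame: x ahead of the robot, y to its left, z up, the work surface at z = 0. Lengths are in m, angles in rad, forces in N, time in s.
With the tool pointing down it reaches from about 0.35 to 0.975 m from the base axis. Payload 7.1 kg.
Tool frame: the origin (TCP) lies where the fingers leave the gripper's body, on its centre line; the fingertips stand 80 mm ahead of it and the grasp point (between the pads) lies 61 mm ahead of it; z points along the fingers, y is the line along which they close (so a half turn about z gives the same grasp; the last joint's range is limited). The gripper opens to 88 mm and grips with 3 to 60 N. Pads are 20 mm wide; open, the fingers measure 115 mm over their backs; the gripper's body (75 mm by 178 mm) begins 61 mm behind the grasp point.
Start: joints at [-1.311, 0.423, 1.63, -0, 1.089, -0.019], TCP at [0.172, -0.601, 0.303] pointing down, gripper open.
Joint ranges: [-3, 3], [-0.9, 2.11], [0.09, 2.58], [-1.31, 4.45], [0.11, 2.69], [-2.54, 2.54]. Speed limits (rad/s): [2.39, 2.39, 3.01, 3.14, 3.14, 3.14].

### API

Orientations are given as a unit quaternion [w, x, y, z].
In Python, from bench import bot, camera gives the robot as it stands.
- The arm moves only by the shell command python3 -m pendant 'ROWS' [FORCE]. ROWS is JSON, a list of rows, each a list of 5 numbers: the shift along the world's x, y, z in cm, then the turn about the world's z in rad, then the opening, from -1 (shut) to 1 (fully open), so that 0 is half open. In form: [[dx, dy, dz, spin, claw], ...]. A call has 1 to 20 rows; each row is the pose to reach, as a shift and turn from the pose commanded when the call began; what a row does not reach only later rows make up. A row lasts 1/12 s, in which the tool goes at most 41.7 mm and 7.16 degrees, less where a joint would pass 70% of its speed; a pose out of reach is approached as far as the arm can. A call with a gripper value outside its range is refused whole. The fingers move at their own pace and stop on an object; FORCE is the grip in N (left out, the last holds). Time passes only in rows, so rows that repeat a pose let the fingers close. It gives the time, the measured TCP pose, the force, the opening and the grip force at its end, in the units of the state.
- bot.state(): the state, without advancing time (a new reading comes with each control period).
- camera(name): name is "scene" or "top"; returns a dict with "image" (400x640x3 uint8, red, green, blue), "K" (3x3 intrinsics, pixels), "position" and "orientation" of the camera in the world. Camera axes: x right, y down, z forward; pixel columns grow to the right and rows downward; lengths in m; the calibration is good to about 2 mm. A picture is of the moment at which its call begins. There is no depth.
- bot.job_done(): hands the job in; it is judged then, once.
The state is a dict: "time": time; "qpos": joint angles; "qvel": joint speeds; "effort": joint torques, N m; "tcp_pos": TCP position; "eef_rot": TCP orientation; "ft_force": force on the tool from outside, world axes, zero at the start; "moment": the same for the moment, N m; "gripper_width": opening from 0.0 (shut) to 1.0 (fully open); "finger_force": force on a finger pad.
Only numpy, scipy, OpenCV 4.12 (cv2) and the standard library are available. Lean on these libraries where they do the work, as an engineer would, in place of code of your own. Each camera call takes 0.05 s, during which the arm holds its last target. There are 200 camera calls.

## Working session

There is one attempt and no reset: what is moved stays moved. The work goes in short steps, Python scripts to look and compute and a shell command to move; the robot and the scene stay as the last step left them, time stands still between calls to the robot, and variables do not carry over. Pictures are saved under pics/ and viewed, at most 10 in all, crops included, and the job is handed in when it is done.

```bash
mkdir -p pics; ls
python3 - <<'E'
from bench import bot,camera
import cv2
for n in("scene","top"):
    c=camera(n);cv2.imwrite(f"pics/{n}0.png",c["image"][:,:,::-1]);print(n,c["K"],c["position"],c["orientation"])
print(bot.state())
E
```

```text
pics
scene [[412.56877842   0.         323.42244042]
 [  0.         412.56877842 199.03568166]
 [  0.           0.           1.        ]] [ 1.14551219 -0.3221315   0.7156636 ] [-0.3523732   0.79417787  0.45666044 -0.19124823]
top [[393.11359993   0.         320.42923053]
 [  0.         393.11359993 193.70615679]
 [  0.           0.           1.        ]] [0.37212223 0.01435025 0.93702545] [-0.06957019  0.70753635 -0.70017181  0.06566389]
{'time': 0.1, 'qpos': array([-1.31099952e+00,  4.23771237e-01,  1.63059577e+00,  3.88752958e-05,
        1.08862247e+00, -1.90005509e-02]), 'qvel': array([-0.0014314 , -0.00219596, -0.00157918, -0.00045125,  0.00118368,
        0.00092189]), 'effort': array([ 1.52571451e-03, -5.45612669e+01, -2.74326253e+01,  6.45703333e-02,
        1.88088545e-02, -1.97099160e-05]), 'tcp_pos': array([ 0.17193119, -0.60047934,  0.3019821 ]), 'eef_rot': array([-6.95423036e-04,  9.90300740e-01,  1.38938679e-01, -6.67937800e-05]), 'ft_force': array([-0.38481683, -0.40173753,  0.06167446]), 'moment': array([-0.0250344 , -0.00184012, -0.02535273]), 'finger_force': 0.0, 'gripper_width': 0.9998348801129228}
```

View pics/top0.png

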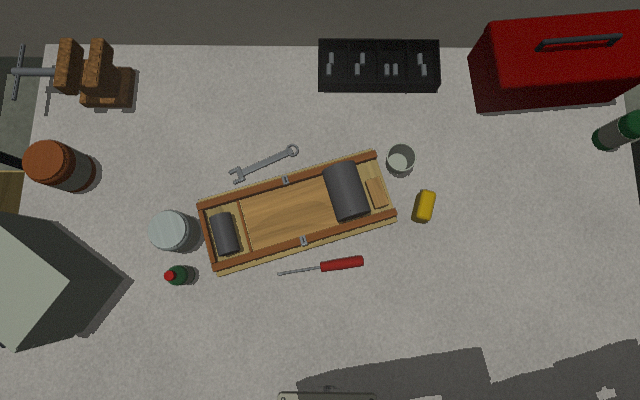

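View pics/scene0.png

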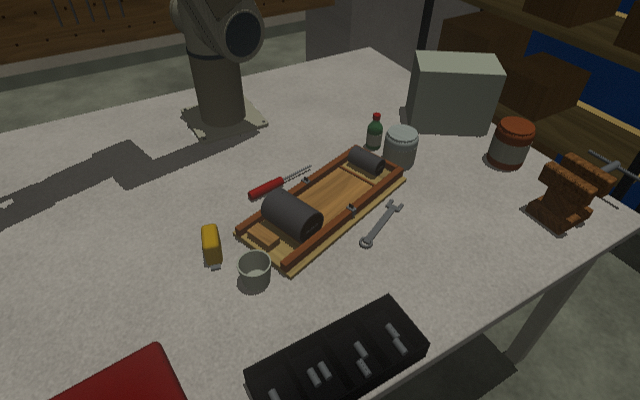

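The top view shows the board, the pipe at about (346,191) and the mark clips near (285,180) and (303,240). The scene view shows the same layout from the far side. I'll enlarge both.

Run:
```python
import cv2
a=cv2.imread("pics/top0.png")[145:280,190:405];cv2.imwrite("pics/topc.png",cv2.resize(a,None,fx=3.7,fy=3.7,interpolation=cv2.INTER_CUBIC))
a=cv2.imread("pics/scene0.png")[140:280,230:410];cv2.imwrite("pics/scenec.png",cv2.resize(a,None,fx=4.2,fy=4.2,interpolation=cv2.INTER_CUBIC))
```

```text
(no output)
```

View pics/topc.png

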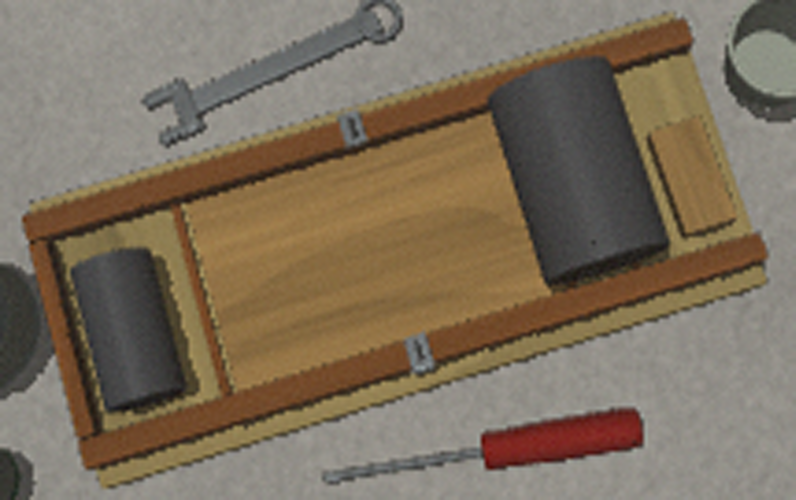

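View pics/scenec.png

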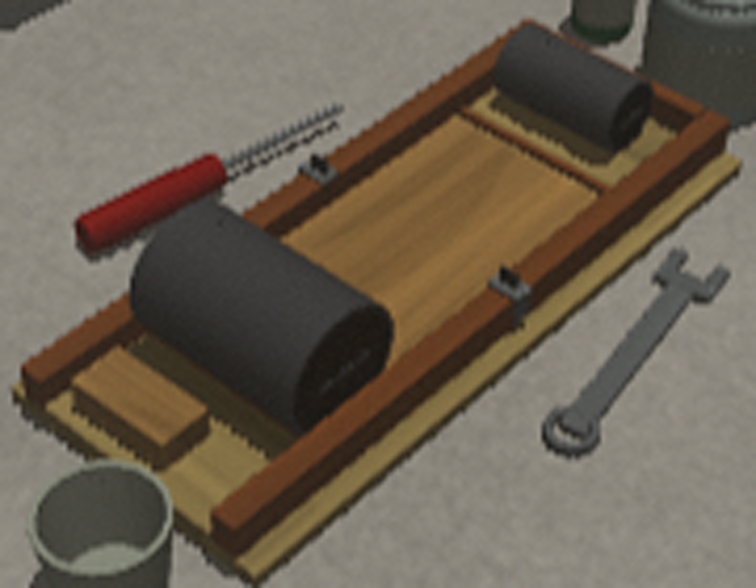

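The crops show the fins at top-crop (353,128) and (420,352), and at scene-crop (317,161) and (508,277). In the top crop the pipe's silhouette edges run (490,100)–(548,285) and (610,65)–(667,245).

```bash
cat > h.py <<'E'
import numpy as np
from scipy.spatial.transform import Rotation as R
from scipy.optimize import least_squares
CAL={"scene":(412.56877842,323.42244042,199.03568166,[1.14551219,-0.3221315,0.7156636],[-0.3523732,0.79417787,0.45666044,-0.19124823]),
"top":(393.11359993,320.42923053,193.70615679,[0.37212223,0.01435025,0.93702545],[-0.06957019,0.70753635,-0.70017181,0.06566389])}
def ray(n,u,v):
    f,cx,cy,p,q=CAL[n]
    d=R.from_quat(q,scalar_first=True).apply([(u-cx)/f,(v-cy)/f,1.]);return np.array(p),d/np.linalg.norm(d)
def proj(n,X):
    f,cx,cy,p,q=CAL[n]; c=R.from_quat(q,scalar_first=True).inv().apply(np.asarray(X)-p)
    return np.stack([cx+f*c[...,0]/c[...,2],cy+f*c[...,1]/c[...,2]],-1)
def atz(n,uv,z):
    p,d=ray(n,*uv);return p+d*(z-p[2])/d[2]
def crop(n,x,y):
    s,o=((3.7,(190,145)) if n=="top" else (4.2,(230,140)))
    return o[0]+(x+.5)/s-.5,o[1]+(y+.5)/s-.5
def axis(n,E1,E2,yaw,z,r=.04):
    # axis (given yaw,z) position along board y: mean over tangent edges' points
    ax=np.array([np.cos(yaw),np.sin(yaw),0])
    bi=[]
    for E in(E1,E2):
        d=np.mean([np.cross(ray(n,*e)[1],ax)*0+ray(n,*e)[1] for e in E],0); d-=ax*(d@ax); bi.append(d/np.linalg.norm(d))
    b=bi[0]+bi[1];b/=np.linalg.norm(b);half=np.arccos(bi[0]@bi[1])/2
    p=np.array(CAL[n][3]); D=r/np.sin(half)
    return p+b*(z-p[2])/b[2], p+b*D
E
python3 - <<'E'
from h import *
F={}
for n,a,b in(("top",(353,128),(420,352)),("scene",(508,277),(317,161))):
    P=[atz(n,crop(n,*q),.046) for q in(a,b)];F[n]=P
    v=P[0]-P[1];print(n,P,np.linalg.norm(v),np.arctan2(v[1],v[0]))
# batten lines yaw (z .038), top
for a,b in(((25,237),(692,52)),((85,468),(765,258)),((85,440),(765,237)),((28,212),(690,22))):
    A,B=[atz("top",crop("top",*q),.038) for q in(a,b)];v=A-B;print("batten",A,B,np.degrees(np.arctan2(v[1],v[0]))-90)
v=F["top"][0]-F["top"][1];yaw=np.arctan2(v[1],v[0])
c=lambda *q:[crop("top",*k) for k in q]
for yw in(yaw,0.045,.06): print(yw,axis("top",c((490,100),(548,285)),c((610,65),(667,245)),yw,.058))
E
```

```text
top [array([0.57836204, 0.10294476, 0.046     ]), array([0.43854832, 0.0581086 , 0.046     ])] 0.1468269634746928 0.3103242085140112
scene [array([0.57913279, 0.10197083, 0.046     ]), array([0.43762212, 0.05758718, 0.046     ])] 0.14830771870796622 0.30392464809409026
batten [0.5082133  0.30714831 0.038     ] [ 0.63226368 -0.11198871  0.038     ] 16.48697205432994
batten [0.3668552  0.26058863 0.038     ] [ 0.49970582 -0.15524486  0.038     ] 17.717658407610188
batten [0.38358588 0.26164631 0.038     ] [ 0.51293296 -0.15558684  0.038     ] 17.224037916051785
batten [0.52409629 0.30638974 0.038     ] [ 0.6522464  -0.11103014  0.038     ] 17.066763045674477
0.3103242085140112 (array([ 0.40377109, -0.08434118,  0.058     ]), array([ 0.40503606, -0.08828575,  0.02286651]))
0.045 (array([ 0.37483767, -0.0459521 ,  0.058     ]), array([ 0.37504174, -0.0504839 , -0.00805992]))
0.06 (array([ 0.37589714, -0.04848939,  0.058     ]), array([ 0.37616513, -0.05295046, -0.00440311]))
```

```bash
cat >> h.py <<'E'
YAW=.302
UX=np.array([np.cos(YAW),np.sin(YAW),0]);UY=np.array([-np.sin(YAW),np.cos(YAW),0])
MARK=np.array([.5084,.0802,0])
def outline(n,C,r=.04,L=.12):
    import cv2
    t=np.linspace(0,2*np.pi,90);pts=[C+s*L/2*UX+r*np.cos(a)*UY+r*np.sin(a)*np.array([0,0,1]) for s in(-1,1) for a in t]
    return cv2.convexHull(proj(n,np.array(pts)).astype(np.float32))[:,0]
E
python3 - <<'E'
from h import *
import cv2
ims=[]
for n,(x0,y0,w,h) in(("top",(300,145,100,90)),("scene",(245,180,100,90))):
    a=cv2.imread(f"pics/{n}0.png")[y0:y0+h,x0:x0+w];a=cv2.resize(a,None,fx=4,fy=4,interpolation=cv2.INTER_CUBIC);a=cv2.convertScaleAbs(a,alpha=1.6)
    C=MARK-.1265*UY;C[2]=.058
    o=(outline(n,C)-[x0,y0]+.5)*4
    cv2.polylines(a,[np.round(o).astype(np.int32)],True,(0,255,0),1);ims.append(a)
    print(n,C)
cv2.imwrite("pics/ov.png",np.hstack(ims))
E
```

```text
top [ 0.54602493 -0.04057506  0.058     ]
scene [ 0.54602493 -0.04057506  0.058     ]
```

View pics/ov.png

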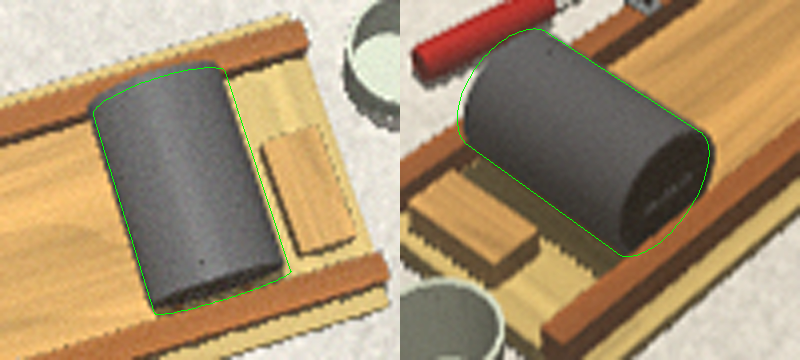

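The overlay in both views agrees to about 1 px (2 mm), so the travel to the mark is about 126 mm. Next I move above the pipe with the fingers closing.

```bash
python3 -m pendant '[[1,1.5,0,0,-1],[3,4.4,0,0.01,-1],[5,7.3,0,0.02,-1],[7.2,10.5,0,0.023,-1],[9.5,13.8,0,0.023,-1],[11.8,17.2,0,0.023,-1],[14.1,20.6,0,0.023,-1],[16.4,23.9,0,0.023,-1],[18.7,27.3,0,0.023,-1],[21,30.6,0,0.023,-1],[23.3,34,0,0.023,-1],[25.6,37.3,0,0.023,-1],[27.9,40.7,0,0.023,-1],[30.2,44,-1,0.023,-1],[32.5,47.4,-3,0.023,-1],[34.5,50.3,-5,0.023,-1],[36.5,53.2,-7,0.023,-1],[37.4,54.6,-8.5,0.023,-1],[37.8,55.1,-9.7,0.023,-1],[37.8,55.1,-10.2,0.023,-1]]' 20
```

```text
time: 1.77
tcp_pos: [0.5497, -0.0487, 0.1987]
eef_rot: [-0.0, 0.988, 0.151, -0.001]
ft_force: [0.1, 0.5, -0.1]
gripper_width: 0.004
finger_force: 0.0
```

```bash
python3 -m pendant '[[0,0,-0.6,0,-1],[0,0,-1.2,0,-1],[0,0,-1.7,0,-1],[0,0,-1.9,0,-1],[0,0,-1.9,0,-1],[0,0,-1.95,0,-1],[0,0,-2.0,0,-1],[0,0,-2.0,0,-1],[0,0,-2.0,0,-1]]'
```

```text
time: 2.52
tcp_pos: [0.5502, -0.0499, 0.181]
eef_rot: [0.0, 0.989, 0.15, 0.0]
ft_force: [-0.3, -0.4, 0.4]
gripper_width: 0.009
finger_force: 0.0
```

```bash
python3 -m pendant '[[0,0,-0.05,0,-1],[0,0,-0.05,0,-1],[0,0,-0.05,0,-1]]'
```

```text
time: 2.77
tcp_pos: [0.55, -0.0498, 0.1802]
eef_rot: [0.0, 0.989, 0.15, 0.0]
ft_force: [-0.6, -0.6, -1.6]
gripper_width: 0.004
finger_force: 0.0
```

```bash
python3 -m pendant '[[0,0,-0.05,0,-1],[0,0,-0.05,0,-1],[0,0,-0.05,0,-1]]'
```

```text
time: 3.02
tcp_pos: [0.55, -0.0498, 0.1796]
eef_rot: [-0.0, 0.989, 0.15, -0.0]
ft_force: [-0.4, 0.9, 0.3]
gripper_width: 0.009
finger_force: 0.0
```

```bash
python3 -m pendant '[[0,0,-0.05,0,-1],[0,0,-0.05,0,-1],[0,0,-0.05,0,-1]]'
```

```text
time: 3.27
tcp_pos: [0.55, -0.0499, 0.1791]
eef_rot: [-0.0, 0.989, 0.15, -0.0]
ft_force: [0.2, 0.6, 0.5]
gripper_width: 0.005
finger_force: 0.0
```

```bash
python3 -m pendant '[[0,0,-0.05,0,-1],[0,0,-0.05,0,-1],[0,0,-0.05,0,-1]]'
```

```text
time: 3.52
tcp_pos: [0.55, -0.0498, 0.1786]
eef_rot: [-0.0, 0.989, 0.15, -0.0]
ft_force: [0.5, 0.0, -0.2]
gripper_width: 0.006
finger_force: 0.0
```

```bash
python3 -m pendant '[[0,0,-0.05,0,-1],[0,0,-0.05,0,-1],[0,0,-0.05,0,-1]]'
```

```text
time: 3.77
tcp_pos: [0.55, -0.0499, 0.1781]
eef_rot: [-0.0, 0.989, 0.15, -0.0]
ft_force: [-0.4, 0.1, 0.2]
gripper_width: 0.005
finger_force: 0.0
```

```bash
python3 -m pendant '[[0,0,-0.05,0,-1],[0,0,-0.05,0,-1],[0,0,-0.05,0,-1]]'
```

```text
time: 4.02
tcp_pos: [0.5501, -0.0499, 0.1778]
eef_rot: [0.0, 0.989, 0.15, 0.0]
ft_force: [0.1, -0.6, 1.2]
gripper_width: 0.002
finger_force: 0.9
```

```bash
python3 -m pendant '[[0,0,-0.05,0,-1],[0,0,-0.05,0,-1],[0,0,-0.05,0,-1]]'
```

```text
time: 4.27
tcp_pos: [0.5502, -0.0499, 0.1775]
eef_rot: [0.0, 0.989, 0.15, 0.0]
ft_force: [-1.5, -0.4, 5.2]
gripper_width: 0.003
finger_force: 2.5
```

```bash
python3 -m pendant '[[0,0,0.2,0,-1],[0,0,0.4,0,-1],[0.1,-0.35,0.4,0,-1],[0.21,-0.67,0.4,0,-1],[0.21,-0.67,0.2,0,-1],[0.21,-0.67,0.1,0,-1],[0.21,-0.67,0.03,0,-1],[0.21,-0.67,-0.02,0,-1],[0.21,-0.67,-0.03,0,-1],[0.21,-0.67,-0.03,0,-1],[0.21,-0.67,-0.03,0,-1]]'
```

```text
time: 5.18
tcp_pos: [0.5521, -0.0565, 0.1769]
eef_rot: [0.0, 0.989, 0.15, 0.0]
ft_force: [-0.3, -0.2, -0.1]
gripper_width: 0.003
finger_force: 0.0
```

```bash
python3 -m pendant '[[0,0,0.15,0,-1],[-0.09,0.29,0.15,0,-1],[-0.09,0.29,0.05,0,-1],[-0.09,0.29,0.02,0,-1],[-0.09,0.29,0,0,-1],[-0.09,0.29,0,0,-1],[-0.09,0.29,0,0,-1]]'
```

```text
time: 5.77
tcp_pos: [0.5513, -0.0537, 0.1771]
eef_rot: [0.0, 0.989, 0.15, 0.0]
ft_force: [-1.6, -1.2, 4.2]
gripper_width: 0.008
finger_force: 1.8
```

```bash
python3 -m pendant '[[-0.015,0.05,-0.01,0,-1],[-0.03,0.095,0,0,-1],[-0.045,0.145,0.005,0,-1],[-0.06,0.19,0.01,0,-1],[-0.075,0.24,0.02,0,-1],[-0.09,0.285,0.03,0,-1],[-0.09,0.285,0.03,0,-1]]'
```

```text
time: 6.35
tcp_pos: [0.5504, -0.0508, 0.1774]
eef_rot: [0.0, 0.989, 0.15, 0.0]
ft_force: [-1.4, -1.3, 5.5]
gripper_width: 0.005
finger_force: 2.7
```

```bash
python3 -m pendant '[[-0.015,0.05,0.01,0,-1],[-0.03,0.095,0.02,0,-1],[-0.06,0.19,0.04,0,-1],[-0.075,0.24,0.05,0,-1],[-0.09,0.285,0.06,0,-1],[-0.09,0.285,0.06,0,-1]]'
```

```text
time: 6.85
tcp_pos: [0.5495, -0.0479, 0.1779]
eef_rot: [0.0, 0.989, 0.15, 0.0]
ft_force: [0.4, -0.9, 3.7]
gripper_width: 0.003
finger_force: 2.3
```

```bash
python3 -m pendant '[[0,0,-0.02,0,-1],[-0.015,0.05,-0.01,0,-1],[-0.03,0.095,0,0,-1],[-0.06,0.19,0.02,0,-1],[-0.075,0.24,0.03,0,-1],[-0.09,0.285,0.04,0,-1],[-0.09,0.285,0.04,0,-1]]'
```

```text
time: 7.43
tcp_pos: [0.5487, -0.0451, 0.1785]
eef_rot: [0.0, 0.989, 0.15, 0.0]
ft_force: [-0.5, -2.6, 6.4]
gripper_width: 0.007
finger_force: 3.3
```

Run:
```python
from bench import camera
from h import *
import cv2
ims=[]
for n,(x0,y0,w,h) in(("top",(300,145,100,90)),("scene",(245,180,100,90))):
    a=camera(n)["image"][:,:,::-1][y0:y0+h,x0:x0+w];a=cv2.resize(a,None,fx=4,fy=4,interpolation=cv2.INTER_CUBIC);a=cv2.convertScaleAbs(a,alpha=1.6)
    C=MARK-.1265*UY;C[2]=.058
    o=(outline(n,C)-[x0,y0]+.5)*4
    cv2.polylines(a,[np.round(o).astype(np.int32)],True,(0,255,0),1);ims.append(a)
cv2.imwrite("pics/ov1.png",np.hstack(ims))
```

```text
(no output)
```

View pics/ov1.png

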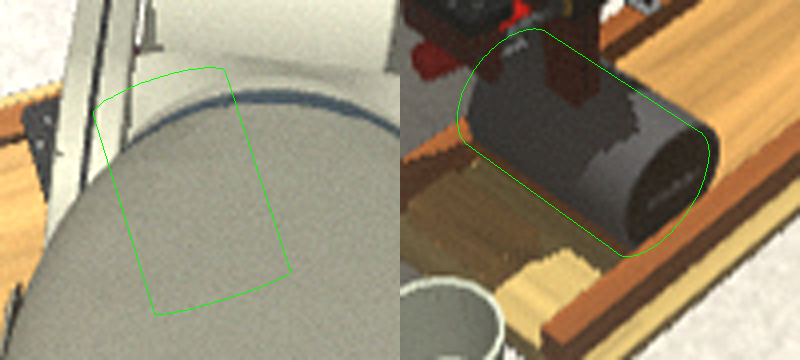

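The scene view shows the pipe has rolled forward and begun to climb, with its end plug about 7 zoomed px further on. I carry on climbing.

```bash
python3 -m pendant '[[-0.015,0.05,0.01,0,-1],[-0.03,0.095,0.02,0,-1],[-0.06,0.19,0.04,0,-1],[-0.09,0.285,0.06,0,-1],[-0.12,0.38,0.08,0,-1],[-0.15,0.475,0.095,0,-1],[-0.18,0.57,0.11,0,-1],[-0.18,0.57,0.11,0,-1]]'
```

```text
time: 8.2
tcp_pos: [0.5469, -0.0395, 0.1799]
eef_rot: [0.0, 0.989, 0.15, 0.0]
ft_force: [-0.8, -2.8, 9.9]
gripper_width: 0.01
finger_force: 4.6
```

```bash
python3 -m pendant '[[-0.015,0.05,0.005,0,-1],[-0.03,0.095,0.01,0,-1],[-0.06,0.19,0.03,0,-1],[-0.09,0.285,0.045,0,-1],[-0.12,0.38,0.06,0,-1],[-0.12,0.38,0.06,0,-1]]'
```

```text
time: 8.7
tcp_pos: [0.5457, -0.0357, 0.1806]
eef_rot: [0.0, 0.989, 0.15, 0.0]
ft_force: [-1.2, -2.3, 10.8]
gripper_width: 0.006
finger_force: 5.4
```

```bash
python3 -m pendant '[[-0.03,0.095,0.04,0,-1],[-0.06,0.19,0.055,0,-1],[-0.09,0.285,0.07,0,-1],[-0.12,0.38,0.08,0,-1],[-0.15,0.475,0.09,0,-1],[-0.18,0.57,0.10,0,-1],[-0.18,0.57,0.10,0,-1]]'
```

```text
time: 9.28
tcp_pos: [0.5439, -0.0298, 0.1815]
eef_rot: [0.0, 0.989, 0.15, 0.0]
ft_force: [-1.5, -1.0, 9.3]
gripper_width: 0.003
finger_force: 5.0
```

```bash
python3 -m pendant '[[-0.03,0.095,0.005,0,-1],[-0.06,0.19,0.01,0,-1],[-0.09,0.285,0.018,0,-1],[-0.12,0.38,0.025,0,-1],[-0.15,0.475,0.03,0,-1],[-0.15,0.475,0.03,0,-1]]'
```

```text
time: 9.78
tcp_pos: [0.5423, -0.025, 0.1819]
eef_rot: [0.0, 0.989, 0.15, 0.0]
ft_force: [-2.0, -1.4, 11.4]
gripper_width: 0.008
finger_force: 5.7
```

```bash
python3 -m pendant '[[-0.015,0.05,0.03,0,-1],[-0.03,0.095,0.045,0,-1],[-0.06,0.19,0.05,0,-1],[-0.09,0.285,0.055,0,-1],[-0.12,0.38,0.06,0,-1],[-0.15,0.475,0.06,0,-1],[-0.15,0.475,0.06,0,-1]]'
```

```text
time: 10.37
tcp_pos: [0.5407, -0.0201, 0.1821]
eef_rot: [-0.0, 0.989, 0.15, 0.0]
ft_force: [-0.7, 0.0, 7.4]
gripper_width: 0.004
finger_force: 3.8
```

```bash
python3 -m pendant '[[-0.03,0.095,0,0,-1],[-0.06,0.19,0,0,-1],[-0.09,0.285,0.005,0,-1],[-0.12,0.38,0.005,0,-1],[-0.12,0.38,0.005,0,-1]]'
```

```text
time: 10.78
tcp_pos: [0.5395, -0.0162, 0.1821]
eef_rot: [-0.0, 0.989, 0.15, 0.0]
ft_force: [-0.9, 0.1, 7.1]
gripper_width: 0.007
finger_force: 3.4
```

The pipe is on the bead top, with z up 4.2 mm and the horizontal force near zero. I'll move to mid-bead and settle, then shift the finger back for the descent.

```bash
python3 -m pendant '[[-0.015,0.05,0,0,-1],[-0.03,0.095,0,0,-1],[-0.045,0.145,0,0,-1],[-0.06,0.19,0,0,-1],[-0.075,0.24,0,0,-1],[-0.09,0.285,0,0,-1],[-0.09,0.285,0.02,0,-1],[-0.09,0.285,0.03,0,-1],[-0.09,0.285,0.03,0,-1],[-0.09,0.285,0.03,0,-1]]'
```

```text
time: 11.62
tcp_pos: [0.5386, -0.0136, 0.1821]
eef_rot: [-0.0, 0.989, 0.15, -0.0]
ft_force: [0.2, 0.9, 3.2]
gripper_width: 0.006
finger_force: 1.7
```

Run:
```python
from bench import camera,bot
from h import *
import cv2
print(bot.state()["ft_force"],bot.state()["tcp_pos"])
n="scene";(x0,y0,w,h)=(245,175,110,95)
a=camera(n)["image"][:,:,::-1][y0:y0+h,x0:x0+w];a=cv2.resize(a,None,fx=6,fy=6,interpolation=cv2.INTER_CUBIC);a=cv2.convertScaleAbs(a,alpha=1.6)
for s,col in((.018,(0,0,255)),(.022,(0,255,0)),(.026,(255,0,0))):
    C=MARK-(.1265-s)*UY;C[2]=.062
    o=(outline(n,C)-[x0,y0]+.5)*6
    cv2.polylines(a,[np.round(o).astype(np.int32)],True,col,1)
cv2.imwrite("pics/ov2.png",a)
```

```text
[0.20227019 0.87418116 3.2330206 ] [ 0.5385994  -0.01363405  0.18206427]
```

View pics/ov2.png

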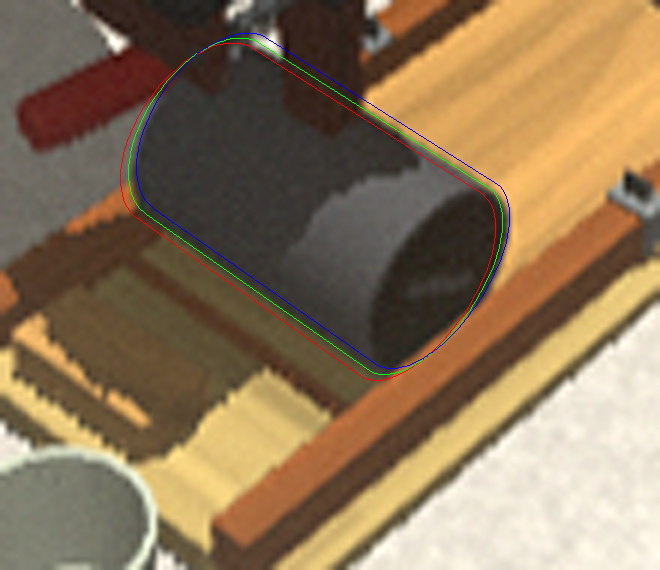

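The pipe lies between the 18 and 22 mm outlines, so it's centred on the bead. Regripping now.

```bash
python3 -m pendant '[[0,0,0.02,0,-1],[0,0,0.05,0,-1],[0,0,0.2,0,-1],[0.1,-0.32,0.3,0,-1],[0.3,-0.96,0.3,0,-1],[0.48,-1.54,0.3,0,-1],[0.535,-1.72,0.2,0,-1],[0.535,-1.72,0.06,0,-1],[0.535,-1.72,0,0,-1],[0.535,-1.72,-0.03,0,-1],[0.535,-1.72,-0.05,0,-1],[0.535,-1.72,-0.05,0,-1]]'
```

```text
time: 12.67
tcp_pos: [0.5439, -0.0309, 0.1817]
eef_rot: [0.0, 0.989, 0.15, -0.0]
ft_force: [-0.3, -1.1, 2.1]
gripper_width: 0.007
finger_force: 1.1
```

```bash
python3 -m pendant '[[0,0,-0.04,0,-1],[-0.015,0.05,-0.04,0,-1],[-0.03,0.095,-0.035,0,-1],[-0.06,0.19,-0.03,0,-1],[-0.09,0.285,-0.025,0,-1],[-0.12,0.38,-0.02,0,-1],[-0.15,0.475,-0.01,0,-1],[-0.15,0.475,-0.01,0,-1]]'
```

```text
time: 13.33
tcp_pos: [0.5424, -0.026, 0.1817]
eef_rot: [-0.0, 0.989, 0.15, 0.0]
ft_force: [-1.2, -0.7, 5.2]
gripper_width: 0.008
finger_force: 2.6
```

```bash
python3 -m pendant '[[-0.015,0.05,0,0,-1],[-0.03,0.095,0,0,-1],[-0.06,0.19,0,0,-1],[-0.09,0.285,0,0,-1],[-0.12,0.38,0,0,-1],[-0.12,0.38,0,0,-1]]'
```

```text
time: 13.83
tcp_pos: [0.5413, -0.0222, 0.1819]
eef_rot: [0.0, 0.989, 0.15, 0.0]
ft_force: [-1.7, -1.4, 7.3]
gripper_width: 0.003
finger_force: 3.4
```

```bash
python3 -m pendant '[[-0.015,0.05,0,0,-1],[-0.03,0.095,0,0,-1],[-0.06,0.19,0,0,-1],[-0.09,0.285,-0.005,0,-1],[-0.12,0.38,-0.01,0,-1],[-0.12,0.38,-0.01,0,-1]]'
```

```text
time: 14.33
tcp_pos: [0.5401, -0.0184, 0.1819]
eef_rot: [0.0, 0.989, 0.15, 0.0]
ft_force: [-2.6, -1.3, 8.6]
gripper_width: 0.007
finger_force: 4.4
```

```bash
python3 -m pendant '[[-0.015,0.05,-0.005,0,-1],[-0.03,0.095,-0.01,0,-1],[-0.06,0.19,-0.01,0,-1],[-0.09,0.285,-0.015,0,-1],[-0.12,0.38,-0.02,0,-1],[-0.12,0.38,-0.02,0,-1]]'
```

```text
time: 14.83
tcp_pos: [0.5388, -0.0146, 0.1819]
eef_rot: [-0.0, 0.989, 0.15, 0.0]
ft_force: [-3.4, -0.6, 10.1]
gripper_width: 0.005
finger_force: 5.1
```

```bash
python3 -m pendant '[[-0.02,0.05,0.005,0,-1],[-0.045,0.095,0.005,0,-1],[-0.08,0.19,0,0,-1],[-0.115,0.285,-0.005,0,-1],[-0.15,0.38,-0.01,0,-1],[-0.15,0.38,-0.01,0,-1]]'
```

```text
time: 15.33
tcp_pos: [0.5375, -0.0107, 0.1817]
eef_rot: [-0.0, 0.989, 0.15, 0.0]
ft_force: [-2.0, 0.6, 9.7]
gripper_width: 0.006
finger_force: 4.4
```

Run:
```python
from bench import camera,bot
from h import *
import cv2
print(bot.state()["ft_force"],bot.state()["tcp_pos"])
n="scene";(x0,y0,w,h)=(245,175,110,95)
a=camera(n)["image"][:,:,::-1][y0:y0+h,x0:x0+w];a=cv2.resize(a,None,fx=6,fy=6,interpolation=cv2.INTER_CUBIC);a=cv2.convertScaleAbs(a,alpha=1.6)
for s,col in((.022,(0,0,255)),(.030,(0,255,0))):
    C=MARK-(.1265-s)*UY;C[2]=.062
    o=(outline(n,C)-[x0,y0]+.5)*6
    cv2.polylines(a,[np.round(o).astype(np.int32)],True,col,1)
cv2.imwrite("pics/ov3.png",a)
```

```text
[-1.99501967  0.57352334  9.73170401] [ 0.53752581 -0.01066506  0.18170718]
```

View pics/ov3.png

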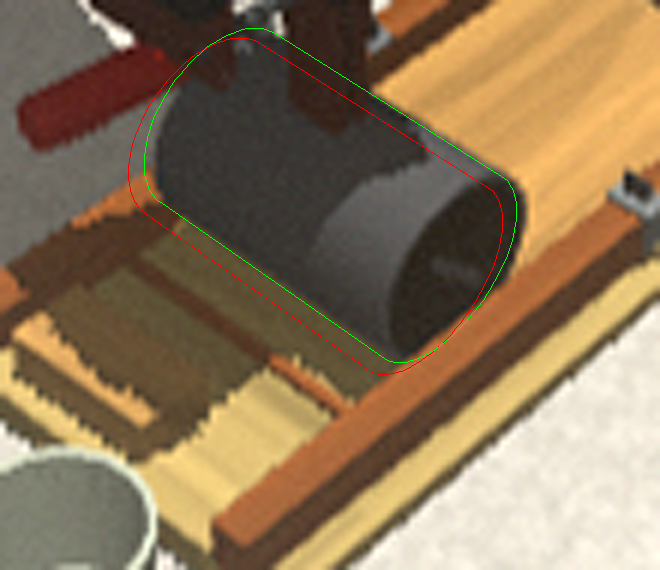

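The pipe sits on the 30 mm outline as predicted, and the descent is starting under control.

```bash
python3 -m pendant '[[-0.02,0.05,0.01,0,-1],[-0.04,0.095,0.01,0,-1],[-0.07,0.19,0,0,-1],[-0.10,0.285,-0.01,0,-1],[-0.13,0.38,-0.02,0,-1],[-0.13,0.38,-0.02,0,-1]]'
```

```text
time: 15.88
tcp_pos: [0.5362, -0.0068, 0.1814]
eef_rot: [-0.0, 0.989, 0.15, 0.0]
ft_force: [-2.1, 0.9, 7.6]
gripper_width: 0.009
finger_force: 3.6
```

```bash
python3 -m pendant '[[-0.015,0.05,-0.005,0,-1],[-0.03,0.095,-0.01,0,-1],[-0.06,0.19,-0.02,0,-1],[-0.09,0.285,-0.03,0,-1],[-0.12,0.38,-0.04,0,-1],[-0.12,0.38,-0.04,0,-1]]'
```

```text
time: 16.38
tcp_pos: [0.5351, -0.0029, 0.1809]
eef_rot: [-0.0, 0.989, 0.15, 0.0]
ft_force: [-1.5, 0.9, 6.1]
gripper_width: 0.002
finger_force: 3.1
```

```bash
python3 -m pendant '[[-0.015,0.05,-0.01,0,-1],[-0.03,0.095,-0.02,0,-1],[-0.06,0.19,-0.035,0,-1],[-0.09,0.285,-0.05,0,-1],[-0.12,0.38,-0.065,0,-1],[-0.12,0.38,-0.065,0,-1]]'
```

```text
time: 16.88
tcp_pos: [0.5338, 0.0009, 0.1802]
eef_rot: [-0.0, 0.989, 0.15, 0.0]
ft_force: [-1.5, 0.5, 5.6]
gripper_width: 0.004
finger_force: 3.1
```

```bash
python3 -m pendant '[[-0.015,0.05,-0.01,0,-1],[-0.03,0.095,-0.02,0,-1],[-0.06,0.19,-0.035,0,-1],[-0.09,0.285,-0.05,0,-1],[-0.12,0.38,-0.07,0,-1],[-0.12,0.38,-0.07,0,-1]]'
```

```text
time: 17.38
tcp_pos: [0.5326, 0.0047, 0.1794]
eef_rot: [-0.0, 0.989, 0.15, 0.0]
ft_force: [-1.6, 1.4, 5.8]
gripper_width: 0.003
finger_force: 2.6
```

```bash
python3 -m pendant '[[-0.015,0.05,-0.01,0,-1],[-0.03,0.095,-0.025,0,-1],[-0.06,0.19,-0.045,0,-1],[-0.09,0.285,-0.065,0,-1],[-0.12,0.38,-0.085,0,-1],[-0.12,0.38,-0.085,0,-1]]'
```

```text
time: 17.88
tcp_pos: [0.5315, 0.0083, 0.1787]
eef_rot: [-0.0, 0.989, 0.15, 0.0]
ft_force: [-0.7, 0.6, 6.4]
gripper_width: 0.004
finger_force: 3.5
```

```bash
python3 -m pendant '[[-0.015,0.05,-0.01,0,-1],[-0.03,0.095,-0.025,0,-1],[-0.045,0.14,-0.035,0,-1],[-0.06,0.19,-0.045,0,-1],[-0.06,0.19,-0.045,0,-1]]'
```

```text
time: 18.3
tcp_pos: [0.531, 0.0101, 0.1785]
eef_rot: [-0.0, 0.989, 0.15, 0.0]
ft_force: [-2.1, -0.4, 8.8]
gripper_width: 0.005
finger_force: 4.4
```

z has stopped falling and the horizontal force is gone, so the pipe is on the sheet (about 0.7 mm above the groove floor). I'll go a little further, settle and lift.

```bash
python3 -m pendant '[[-0.015,0.05,0.02,0,-1],[-0.03,0.095,0.02,0,-1],[-0.06,0.19,0.02,0,-1],[-0.09,0.285,0.02,0,-1],[-0.105,0.335,0.02,0,-1],[-0.12,0.38,0.02,0,-1],[-0.12,0.38,0.02,0,-1],[-0.12,0.38,0.03,0,-1],[-0.12,0.38,0.04,0,-1],[-0.12,0.38,0.05,0,-1]]'
```

```text
time: 19.13
tcp_pos: [0.53, 0.014, 0.1787]
eef_rot: [-0.0, 0.989, 0.15, 0.001]
ft_force: [0.1, 0.6, 5.1]
gripper_width: 0.004
finger_force: 2.3
```

```bash
python3 -m pendant '[[0,0,0.05,0,-1],[0,0,0.2,0,-1],[0.07,-0.24,0.4,0,-1],[0.25,-0.8,0.4,0,-1],[0.48,-1.54,0.4,0,-1],[0.68,-2.18,0.4,0,-1],[0.74,-2.39,0.3,0,-1],[0.74,-2.39,0.15,0,-1],[0.74,-2.39,0.04,0,-1],[0.74,-2.39,0,0,-1],[0.74,-2.39,-0.03,0,-1],[0.74,-2.39,-0.03,0,-1]]'
```

```text
time: 20.13
tcp_pos: [0.537, -0.0102, 0.1785]
eef_rot: [0.0, 0.989, 0.15, 0.0]
ft_force: [-1.5, -1.6, 7.0]
gripper_width: 0.004
finger_force: 3.3
```

```bash
python3 -m pendant '[[-0.015,0.05,0,0,-1],[-0.045,0.14,0.005,0,-1],[-0.09,0.285,0.01,0,-1],[-0.15,0.475,0.01,0,-1],[-0.21,0.67,0.015,0,-1],[-0.27,0.86,0.015,0,-1],[-0.33,1.05,0.015,0,-1],[-0.39,1.24,0.015,0,-1],[-0.45,1.43,0.015,0,-1],[-0.51,1.62,0.015,0,-1],[-0.55,1.76,0.015,0,-1],[-0.58,1.86,0.015,0,-1],[-0.6,1.91,0.015,0,-1],[-0.6,1.91,0.015,0,-1]]'
```

```text
time: 21.3
tcp_pos: [0.5309, 0.009, 0.1795]
eef_rot: [0.0, 0.989, 0.151, 0.0]
ft_force: [-3.6, -1.1, 15.4]
gripper_width: 0.002
finger_force: 7.7
```

```bash
python3 -m pendant '[[-0.015,0.05,0,0,-1],[-0.045,0.14,0,0,-1],[-0.09,0.285,0,0,-1],[-0.15,0.475,0,0,-1],[-0.21,0.67,0,0,-1],[-0.27,0.86,-0.005,0,-1],[-0.33,1.05,-0.01,0,-1],[-0.39,1.24,-0.015,0,-1],[-0.43,1.38,-0.02,0,-1],[-0.46,1.48,-0.02,0,-1],[-0.48,1.53,-0.02,0,-1],[-0.48,1.53,-0.02,0,-1],[-0.48,1.53,-0.01,0,-1],[-0.48,1.53,0,0,-1]]'
```

```text
time: 22.47
tcp_pos: [0.5261, 0.0244, 0.1793]
eef_rot: [0.0, 0.989, 0.151, 0.0]
ft_force: [-3.4, -0.5, 12.2]
gripper_width: 0.002
finger_force: 6.0
```

```bash
cat > fit.py <<'E'
import cv2,sys
from h import *
def fit(img,n,zs,ss,xs=np.arange(-.004,.0041,.001)):
    g=cv2.GaussianBlur(cv2.cvtColor(img,cv2.COLOR_RGB2GRAY).astype(np.float32),(0,0),1)
    best=[]
    for z in zs:
      for x in xs:
        for s in ss:
            C=MARK-(.1265-s)*UY+x*UX;C[2]=z
            o=outline(n,C);o=np.vstack([o,o[:1]]).astype(float);L=np.r_[0,np.cumsum(np.linalg.norm(np.diff(o,axis=0),axis=1))]
            t=np.arange(0,L[-1],.5);P=np.stack([np.interp(t,L,o[:,k]) for k in(0,1)],1)
            T=np.roll(P,-1,0)-np.roll(P,1,0);T/=np.linalg.norm(T,axis=1)[:,None]+1e-9;N=np.stack([T[:,1],-T[:,0]],1)
            c=P.mean(0);N*=np.sign(((P-c)*N).sum(1))[:,None]
            f=lambda Q:cv2.remap(g,Q[:,0].astype(np.float32),Q[:,1].astype(np.float32),cv2.INTER_LINEAR)[:,0]
            d=f(P+N)-f(P-N);best.append((np.clip(d,0,35).mean(),s,x,z))
    return sorted(best,reverse=True)[:4]
E
python3 - <<'E'
from fit import *
from bench import camera
for n in("top","scene"):
    print(n,np.round(fit(cv2.imread(f"pics/{n}0.png")[:,:,::-1],n,[.058],np.arange(-.008,.0081,.001)),4))
im=camera("scene")["image"];cv2.imwrite("pics/s4.png",im[:,:,::-1])
print(np.round(fit(im,"scene",[.0597],np.arange(.05,.085,.001)),4))
E
python3 -m pendant '[[0,0,0.03,0,-1],[0,0,0.05,0,-1],[0,0,0.05,0,-1]]'
```

```text
top [[2.63004e+01 3.00000e-03 3.00000e-03 5.80000e-02]
 [2.62917e+01 2.00000e-03 3.00000e-03 5.80000e-02]
 [2.61406e+01 3.00000e-03 4.00000e-03 5.80000e-02]
 [2.61400e+01 3.00000e-03 2.00000e-03 5.80000e-02]]
scene [[1.56792e+01 2.00000e-03 1.00000e-03 5.80000e-02]
 [1.56381e+01 2.00000e-03 0.00000e+00 5.80000e-02]
 [1.56339e+01 1.00000e-03 2.00000e-03 5.80000e-02]
 [1.56274e+01 1.00000e-03 1.00000e-03 5.80000e-02]]
[[1.72110e+01 6.30000e-02 2.00000e-03 5.97000e-02]
 [1.71833e+01 6.20000e-02 3.00000e-03 5.97000e-02]
 [1.71605e+01 6.30000e-02 1.00000e-03 5.97000e-02]
 [1.71370e+01 6.20000e-02 2.00000e-03 5.97000e-02]]
time: 22.77
tcp_pos: [0.526, 0.0244, 0.1793]
eef_rot: [0.0, 0.989, 0.15, 0.0]
ft_force: [-1.5, -0.3, 8.7]
gripper_width: 0.007
finger_force: 4.2
```

```bash
python3 -m pendant '[[-0.015,0.05,0.01,0,-1],[-0.045,0.14,0.02,0,-1],[-0.09,0.285,0.02,0,-1],[-0.15,0.475,0.02,0,-1],[-0.21,0.67,0.015,0,-1],[-0.26,0.83,0.01,0,-1],[-0.3,0.95,0.01,0,-1],[-0.33,1.05,0.01,0,-1],[-0.345,1.1,0.01,0,-1],[-0.345,1.1,0.01,0,-1],[-0.345,1.1,0.02,0,-1],[-0.345,1.1,0.03,0,-1],[-0.345,1.1,0.03,0,-1]]'
```

```text
time: 23.85
tcp_pos: [0.5226, 0.0351, 0.1789]
eef_rot: [-0.0, 0.989, 0.15, -0.0]
ft_force: [-0.2, -0.1, 4.0]
gripper_width: -0.0
finger_force: 1.6
```

Run:
```python
from fit import *
from bench import camera
im=camera("scene")["image"]
print(np.round(fit(im,"scene",[.0597],np.arange(.05,.085,.001)),4))
```

```text
[[1.82590e+01 6.90000e-02 1.00000e-03 5.97000e-02]
 [1.82220e+01 6.80000e-02 1.00000e-03 5.97000e-02]
 [1.81738e+01 6.80000e-02 2.00000e-03 5.97000e-02]
 [1.81574e+01 6.90000e-02 0.00000e+00 5.97000e-02]]
```

```bash
python3 -m pendant '[[0,0,0.05,0,-1],[0,0,0.2,0,-1],[0.07,-0.24,0.4,0,-1],[0.25,-0.8,0.4,0,-1],[0.43,-1.37,0.4,0,-1],[0.57,-1.82,0.4,0,-1],[0.6,-1.91,0.3,0,-1],[0.6,-1.91,0.15,0,-1],[0.6,-1.91,0.04,0,-1],[0.6,-1.91,0,0,-1],[0.6,-1.91,-0.02,0,-1],[0.6,-1.91,-0.02,0,-1]]'
```

```text
time: 24.9
tcp_pos: [0.5286, 0.0162, 0.1791]
eef_rot: [0.0, 0.989, 0.15, 0.0]
ft_force: [-1.9, 0.2, 4.7]
gripper_width: 0.005
finger_force: 2.7
```

```bash
python3 -m pendant '[[-0.015,0.05,0,0,-1],[-0.045,0.14,0,0,-1],[-0.09,0.285,0.005,0,-1],[-0.15,0.475,0.01,0,-1],[-0.21,0.67,0.02,0,-1],[-0.27,0.86,0.025,0,-1],[-0.34,1.05,0.03,0,-1],[-0.4,1.24,0.03,0,-1],[-0.46,1.43,0.03,0,-1],[-0.52,1.62,0.03,0,-1],[-0.58,1.81,0.03,0,-1],[-0.64,2.0,0.03,0,-1],[-0.7,2.2,0.03,0,-1],[-0.73,2.3,0.025,0,-1],[-0.76,2.38,0.02,0,-1],[-0.78,2.43,0.02,0,-1],[-0.79,2.46,0.02,0,-1],[-0.79,2.46,0.02,0,-1]]'
```

```text
time: 26.4
tcp_pos: [0.5207, 0.041, 0.1795]
eef_rot: [0.0, 0.989, 0.151, 0.0]
ft_force: [-1.8, -0.6, 6.8]
gripper_width: 0.012
finger_force: 3.3
```

```bash
python3 -m pendant '[[-0.015,0.05,0,0,-1],[-0.045,0.14,0,0,-1],[-0.09,0.285,0,0,-1],[-0.15,0.475,-0.01,0,-1],[-0.21,0.67,-0.015,0,-1],[-0.27,0.86,-0.02,0,-1],[-0.31,1.0,-0.025,0,-1],[-0.34,1.1,-0.03,0,-1],[-0.36,1.15,-0.03,0,-1],[-0.36,1.15,-0.03,0,-1],[-0.36,1.15,-0.02,0,-1],[-0.36,1.15,-0.01,0,-1],[-0.36,1.15,-0.01,0,-1]]'
```

```text
time: 27.48
tcp_pos: [0.5172, 0.0523, 0.179]
eef_rot: [-0.0, 0.989, 0.15, 0.0]
ft_force: [-0.8, 0.6, 4.0]
gripper_width: 0.004
finger_force: 2.3
```

Run:
```python
from fit import *
from bench import camera
im=camera("scene")["image"]
print(np.round(fit(im,"scene",[.0597],np.arange(.07,.105,.001)),4))
```

```text
[[1.86999e+01 8.80000e-02 1.00000e-03 5.97000e-02]
 [1.86181e+01 8.70000e-02 2.00000e-03 5.97000e-02]
 [1.85555e+01 8.80000e-02 0.00000e+00 5.97000e-02]
 [1.85245e+01 8.70000e-02 1.00000e-03 5.97000e-02]]
```

```bash
python3 -m pendant '[[0,0,0.05,0,-1],[0,0,0.2,0,-1],[0.07,-0.24,0.4,0,-1],[0.25,-0.8,0.4,0,-1],[0.43,-1.37,0.4,0,-1],[0.57,-1.82,0.4,0,-1],[0.6,-1.91,0.3,0,-1],[0.6,-1.91,0.15,0,-1],[0.6,-1.91,0.04,0,-1],[0.6,-1.91,0,0,-1],[0.6,-1.91,-0.02,0,-1],[0.6,-1.91,-0.02,0,-1]]'
```

```text
time: 28.53
tcp_pos: [0.5232, 0.0332, 0.179]
eef_rot: [0.0, 0.989, 0.15, 0.0]
ft_force: [-1.3, -1.0, 5.2]
gripper_width: 0.004
finger_force: 2.5
```

```bash
python3 -m pendant '[[-0.015,0.05,0,0,-1],[-0.045,0.14,0,0,-1],[-0.09,0.285,0.005,0,-1],[-0.15,0.475,0.01,0,-1],[-0.21,0.67,0.02,0,-1],[-0.27,0.86,0.025,0,-1],[-0.34,1.05,0.03,0,-1],[-0.4,1.24,0.03,0,-1],[-0.46,1.43,0.03,0,-1],[-0.52,1.62,0.03,0,-1],[-0.58,1.81,0.03,0,-1],[-0.64,2.0,0.03,0,-1],[-0.7,2.2,0.03,0,-1],[-0.73,2.3,0.025,0,-1],[-0.76,2.38,0.02,0,-1],[-0.78,2.43,0.02,0,-1],[-0.79,2.46,0.02,0,-1],[-0.79,2.46,0.02,0,-1]]'
```

```text
time: 30.03
tcp_pos: [0.5153, 0.058, 0.1796]
eef_rot: [0.0, 0.989, 0.151, 0.0]
ft_force: [-2.3, -0.9, 8.3]
gripper_width: 0.007
finger_force: 4.2
```

```bash
python3 -m pendant '[[-0.015,0.05,0,0,-1],[-0.045,0.14,0,0,-1],[-0.09,0.285,0,0,-1],[-0.15,0.475,-0.01,0,-1],[-0.21,0.67,-0.015,0,-1],[-0.27,0.86,-0.02,0,-1],[-0.31,1.0,-0.025,0,-1],[-0.34,1.1,-0.03,0,-1],[-0.36,1.15,-0.03,0,-1],[-0.36,1.15,-0.03,0,-1],[-0.36,1.15,-0.02,0,-1],[-0.36,1.15,-0.01,0,-1],[-0.36,1.15,-0.01,0,-1]]'
```

```text
time: 31.12
tcp_pos: [0.5117, 0.0694, 0.1791]
eef_rot: [-0.0, 0.989, 0.15, 0.0]
ft_force: [-0.8, -0.3, 4.4]
gripper_width: 0.009
finger_force: 2.6
```

Run:
```python
from fit import *
from bench import camera
im=camera("scene")["image"]
print(np.round(fit(im,"scene",[.0597],np.arange(.095,.120,.001)),4))
```

```text
[[1.85358e+01 1.07000e-01 1.00000e-03 5.97000e-02]
 [1.85130e+01 1.07000e-01 0.00000e+00 5.97000e-02]
 [1.84073e+01 1.08000e-01 0.00000e+00 5.97000e-02]
 [1.83271e+01 1.07000e-01 2.00000e-03 5.97000e-02]]
```

```bash
python3 -m pendant '[[0,0,0.05,0,-1],[0,0,0.2,0,-1],[0.07,-0.24,0.4,0,-1],[0.25,-0.8,0.4,0,-1],[0.43,-1.37,0.4,0,-1],[0.57,-1.82,0.4,0,-1],[0.6,-1.91,0.3,0,-1],[0.6,-1.91,0.15,0,-1],[0.6,-1.91,0.04,0,-1],[0.6,-1.91,0,0,-1],[0.6,-1.91,-0.02,0,-1],[0.6,-1.91,-0.02,0,-1]]'
```

```text
time: 32.17
tcp_pos: [0.5176, 0.0502, 0.1789]
eef_rot: [0.0, 0.989, 0.15, 0.0]
ft_force: [-0.9, -0.0, 4.6]
gripper_width: 0.006
finger_force: 2.4
```

```bash
python3 -m pendant '[[-0.015,0.05,0,0,-1],[-0.045,0.14,0,0,-1],[-0.09,0.285,0.005,0,-1],[-0.15,0.475,0.01,0,-1],[-0.21,0.67,0.02,0,-1],[-0.27,0.86,0.025,0,-1],[-0.34,1.05,0.03,0,-1],[-0.4,1.24,0.03,0,-1],[-0.46,1.43,0.03,0,-1],[-0.52,1.62,0.03,0,-1],[-0.58,1.81,0.03,0,-1],[-0.64,2.0,0.03,0,-1],[-0.7,2.2,0.03,0,-1],[-0.73,2.3,0.025,0,-1],[-0.76,2.38,0.02,0,-1],[-0.78,2.43,0.02,0,-1],[-0.79,2.46,0.02,0,-1],[-0.79,2.46,0.02,0,-1]]'
```

```text
time: 33.67
tcp_pos: [0.5098, 0.075, 0.1796]
eef_rot: [-0.0, 0.989, 0.151, 0.0]
ft_force: [-3.1, -0.5, 10.7]
gripper_width: 0.006
finger_force: 5.4
```

```bash
python3 -m pendant '[[-0.015,0.05,0,0,-1],[-0.045,0.14,0,0,-1],[-0.09,0.285,0,0,-1],[-0.15,0.475,-0.01,0,-1],[-0.21,0.67,-0.015,0,-1],[-0.27,0.86,-0.02,0,-1],[-0.31,1.0,-0.025,0,-1],[-0.34,1.1,-0.03,0,-1],[-0.36,1.15,-0.03,0,-1],[-0.36,1.15,-0.03,0,-1],[-0.36,1.15,-0.02,0,-1],[-0.36,1.15,-0.01,0,-1],[-0.36,1.15,-0.01,0,-1]]'
```

```text
time: 34.75
tcp_pos: [0.5062, 0.0865, 0.1792]
eef_rot: [-0.0, 0.989, 0.15, 0.0]
ft_force: [-2.1, -0.1, 7.1]
gripper_width: 0.002
finger_force: 3.5
```

```bash
python3 -m pendant '[[0,0,0.02,0,-1],[0,0,0.05,0,-1],[0,0,0.2,0,-1],[0,0,0.6,0,-1],[0,0,1.2,0,-1],[0,0,2.5,0,-1],[0,-1,5,0,-1],[0,-3,8,0,-1],[0,-6,10,0,-1],[0,-9,11,0,-1],[0,-12,12,0,-1],[0,-15,12,0,-1],[0,-18,12,0,-1],[0,-21,12,0,-1],[0,-24,12,0,-1],[0,-26,12,0,-1],[0,-27,12,0,-1],[0,-27,12,0,-1]]'
```

```text
time: 36.25
tcp_pos: [0.5061, -0.1853, 0.299]
eef_rot: [0.0, 0.989, 0.149, 0.0]
ft_force: [-0.3, -0.4, 0.4]
gripper_width: 0.005
finger_force: 0.0
```

Run:
```python
from fit import *
from bench import camera
ims=[]
for n,(x0,y0,w,h) in(("top",(240,160,100,100)),("scene",(280,145,100,100))):
    im=camera(n)["image"];cv2.imwrite(f"pics/{n}5.png",im[:,:,::-1])
    print(n,np.round(fit(im,n,[.0597],np.arange(.11,.14,.0005),np.arange(-.003,.0035,.001)),4))
    ims.append(cv2.convertScaleAbs(cv2.resize(im[y0:y0+h,x0:x0+w,::-1],None,fx=4,fy=4,interpolation=cv2.INTER_CUBIC),alpha=1.6))
cv2.imwrite("pics/ov5.png",np.hstack(ims))
```

```text
top [[2.80176e+01 1.25500e-01 3.00000e-03 5.97000e-02]
 [2.78879e+01 1.25000e-01 3.00000e-03 5.97000e-02]
 [2.78358e+01 1.25500e-01 2.00000e-03 5.97000e-02]
 [2.77338e+01 1.25000e-01 2.00000e-03 5.97000e-02]]
scene [[2.13480e+01 1.26000e-01 1.00000e-03 5.97000e-02]
 [2.13205e+01 1.26000e-01 2.00000e-03 5.97000e-02]
 [2.13189e+01 1.25500e-01 2.00000e-03 5.97000e-02]
 [2.13126e+01 1.26500e-01 1.00000e-03 5.97000e-02]]
```

View pics/ov5.png

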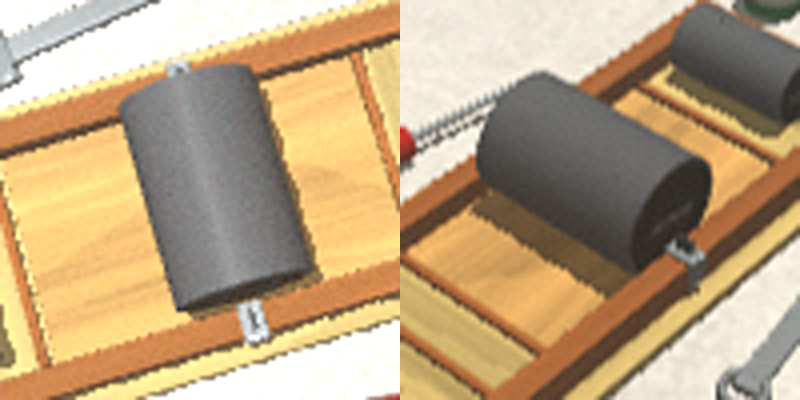

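The final views show the pipe still, with both clips close to its axis line. I'll refine the fin positions from the first top picture, where both are unobstructed.

Run:
```python
import cv2
from h import *
for nm in("top0","top5"):
    g=cv2.cvtColor(cv2.imread(f"pics/{nm}.png"),cv2.COLOR_BGR2GRAY)
    print(g[225+8:247,297:311]); 
print(cv2.cvtColor(cv2.imread("pics/top0.png"),cv2.COLOR_BGR2GRAY)[173:187,278:293])
for q in((353,128),(420,352)): print(crop("top",*q))
for s in(-.003,0,.003):
    print([np.round(proj("top",MARK+s*UY+k*.073*UX+[0,0,.05]),2) for k in(-1,1)])
```

```text
[[119 119 120 121 122 121 119 126 122 123 124 122 100  96]
 [119 123 122 121 120 122 123 118 119 100  96  86  85  85]
 [122 124 122 123 120 117 121 115  94  82  85  82  84  81]
 [123 120 122 116 114 109 121 115  79  83  85  81  79  82]
 [ 89  94  90 119 113  74 120 121  91  78  81  78  80  78]
 [ 86  82  97 114 116  83  72 120 112  78  81  82  78  82]
 [ 83  82  86 118 113  86  56 126 116  76  81  76  84  83]
 [ 79  82  79  99 121 112  52 122 119  74  79  83  81  83]
 [ 77  83  79  98 121 117  66  68 120 113  80  81  79  61]
 [ 80  79  80  91 122 115  87 110 122 116  78  48  48  53]
 [ 78  80  80  83 118 116 115 119 133 130  83  61  65  65]
 [ 80  82  79  69  86 142 145 153  95  99  64  65 129 123]
 [ 61  54  45  59 104  91  80  81  64  66  68 126 132 135]
 [ 49  52  66  71 132  97  61  69 124 123 124 129 132 124]]
[[ 39  32  38  37  38  38  31  46  48  73  75  75  66  71]
 [ 35  39  38  33  47  45  73  63  68  65  76  93  88  94]
 [ 37  50  56  69 101 102 135 133 100  87  92  94 100 101]
 [ 75  75 102 136 133 124 140 136  94  97  95  88  92  95]
 [ 70  79 100 133 132  84 146 139 103
[... 970 characters left out ...]
113  74  79  80  75  81]
 [ 82  81  81  83 102 111 104  60  71 112  76  74  84  85  74]
 [ 85  84  79  82  92 109 109  67  50 111 103  81  79  81  77]
 [ 79  81  82  83  86 109 115  86 105 117 113  90  56  54  49]
 [ 81  82  78  80  77  96 113 110 116  84  67  53  38  37  36]
 [ 80  82  82  80  72  84  81  62  68  50  41  38  44  48  60]
 [ 82  74  56  49  49  50  48  40  34  40  53 109 104 101 105]
 [ 48  49  43  41  39  38  44  51  57 107 104 116 112 115 116]]
(285.0405405405405, 179.22972972972974)
(303.14864864864865, 239.77027027027026)
[array([304.18, 239.18]), array([286.57, 178.59])]
[array([302.9 , 239.56]), array([285.32, 178.95])]
[array([301.62, 239.95]), array([284.08, 179.32])]
```

The pipe's axis is within about 1 mm of the fin line in both cameras, which is within the measurement error. I check that it's still, then hand in.

```bash
python3 -m pendant '[[0,0,2,0,-1],[0,0,4,0,-1],[0,0,5,0,-1],[0,0,5,0,-1],[0,0,5,0,-1],[0,0,5,0,-1]]'
python3 - <<'E'
from fit import *
from bench import camera,bot
for n in("top","scene"):
    print(np.round(fit(camera(n)["image"],n,[.0597],np.arange(.115,.135,.0005),[.001,.002,.003])[0],4))
print(bot.job_done())
E
```

```text
time: 36.85
tcp_pos: [0.5057, -0.183, 0.3478]
eef_rot: [-0.0, 0.989, 0.151, -0.001]
ft_force: [0.3, 0.1, -0.3]
gripper_width: 0.003
finger_force: 0.0
[2.79903e+01 1.25500e-01 3.00000e-03 5.97000e-02]
[2.1287e+01 1.2600e-01 1.0000e-03 5.9700e-02]
the job is handed in; nothing more can be done
None
```

The pipe was rolled over the bead by light pressure on its top (highest force reading 15.4 N) and lies still within about 1 mm of the mark line; the arm is clear and the job was handed in at about 37 s, with no verdict shown.

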